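Chuck key out of the lathe chuck and into its holder

ROBOT

A 6-joint arm with a two-finger parallel gripper is mounted at the origin on the work surface. World frame = base frame: x ahead of the robot, y to its left, z up, the work surface at z = 0. Lengths are in m, angles in degrees, forces in N, time in s.
With the tool pointing down it reaches from about 0.4 to 0.825 m from the base axis. Payload 7 kg.
Tool frame: the origin (TCP) lies at the centre of the arm's flange, where the gripper is bolted on; the fingertips stand 178 mm ahead of it and the grasp point (between the pads) lies 159 mm ahead of it (r.tips_ahead is the z of the fingertips in the tool frame, in m); z points along the fingers, y is the line along which they close (so a half turn about z gives the same grasp; the last joint's range is limited). The gripper opens to 88 mm and grips with 3 to 60 N. Pads are 19 mm wide; open, the fingers measure 130 mm over their backs; the gripper's body (78 mm by 193 mm) begins 47 mm behind the grasp point.
Start: joints at [91.335, 20.546, 0.682, 0, -70.136, -16.507], TCP at [0.177, 0.651, 0.405] pointing down, gripper open.
Joint ranges: [-176.03, 176.03], [-82.01, 121.73], [-58.28, 71.71], [-173.87, 95.51], [-174.79, -0.11], [-173.66, 173.66]. Speed limits (degrees/s): [136.94, 136.94, 172.46, 180, 180, 180].

INTERFACE

Orientations are given as [roll, pitch, yaw] about the fixed x, y, z axes, in that order (R = Rz(yaw) Ry(pitch) Rx(roll)).
In Python, from plant import r gives the robot as it stands. The module is installed in compiled form; this text tells all that it offers.
- The arm moves only by the shell command python3 -m pendant 'ROWS' [FORCE]. ROWS is JSON, a list that holds one entry, the list of rows, each a list of 7 numbers: the shift along the tool's x, y, z in m, then the turn, a rotation vector about the tool's x, y, z in degrees, then the gripper command: -1 is shut, 1 is fully open, values between are in proportion. A call has 1 to 5 rows; each row is the pose to reach, as a shift and turn from the pose commanded when the call began, along the tool's axes at that moment; what a row does not reach only later rows make up. A row lasts 1/10 s, in which the tool goes at most 50 mm and 8.59 degrees, less where a joint would pass 70% of its speed; a pose out of reach is approached as far as the arm can. A call with a gripper value outside its range is refused whole. The fingers move at their own pace and stop on an object; FORCE is the grip in N (left out, the last holds). Time passes only in rows, so rows that repeat a pose let the fingers close. It gives the time, the measured TCP pose, the force, the opening and the grip force at its end, in the units of the state.
- r.get_state(): the state, without advancing time (a new reading comes with each control period).
- r.capture(name): name is "scene" or "top"; returns the picture (400x640x3 uint8, red, green, blue); there is no depth.
- r.camera_params(name): a dict with "fx", "fy", "cx", "cy" (pixels), "dist_coeffs" ([k1, k2, p1, p2, k3] as OpenCV has them; the pictures are not rectified), "R" (3x3) and "t" (3): a world point X has camera coordinates R X + t. Camera axes: x right, y down, z forward; pixel columns grow to the right and rows downward; lengths in m; the calibration is good to about 2 mm. A picture is of the moment at which its call begins. camera_params takes no time and is no camera call.
- r.close_job(): hands the job in; it is judged then, once.
The state is a dict: "time_s": time; "joints": joint angles; "qd": joint speeds; "joint_torque": joint torques, N m; "tcp_pos": TCP position; "eef_rot": TCP orientation; "contact_force": force on the tool from outside, world axes, zero at the start; "moment": the same for the moment, N m; "gripper_width": finger opening in m; "gripper_force": force on a finger pad.
Only numpy, scipy, OpenCV 4.12 (cv2) and the standard library are available. Lean on these libraries where they do the work, as an engineer would, in place of code of your own. Each camera call takes 0.05 s, during which the arm holds its last target. There are 200 camera calls.

TASK

The lathe must not be started with the key in the chuck: draw the chuck key straight out of its socket, without dropping it, and park it in the magnetic key holder, wherever along the front of the headstock that has been left. Slide the upright shank into the side notch, back against the spring plunger, and let the collar drop home into the pocket, so that the key hangs there upright and holds the plunger in. Let go of it, and leave the oil bottle, the spool and the brush where they are.

Things in the scene. Friction and masses are not known exactly. Their poses are not given: they have to be found in the camera images.
- key_end (a point): T-handled steel chuck key, 102 mm long, about 0.24 kg. This point: centre of the end of its square; z runs up the shank to the handle, y along the cross-bar. Square end 10 x 10 mm (z 0 to 20 mm); round shank 15 mm diameter (z 20 to 74). At the start it stands in the chuck's socket, its shoulder (z = 20) resting on the chuck, and leans with the socket towards the lathe's front (about 5 to 36 degrees, sagging up to 7 degrees in the loose fit)
- key_head (a point): on the key's axis 88 mm above key_end, same axes: middle of the cross-bar (10 mm diameter, 110 mm long, along y), which passes through the round head, 22 mm diameter, z 72 to 102 mm of the key
- key_collar (a point): on the key's axis 52 mm above key_end: underside of the key's round collar, 26 mm diameter, 6 mm thick (z 52 to 58 mm of the key), the part that sits in the holder's pocket
- socket (a point): mouth of the square key socket (11.2 mm wide, 21 mm deep) in the rim of the three-jaw chuck (100 mm diameter, 50 mm long). z points out along the socket, the way the key is drawn, y along the spindle. Its mouth is 51 mm from the spindle axis, which is level, 135 mm above the bench. The spindle turns only against a stiff drag of 2.5 N m
- park_line (a point): point on the lathe, 30 mm in front of the headstock's front face, halfway along it, 170 mm above the bench; x level, towards the headstock, y along it, z up. The magnetic key holder (dark steel block) has been left anywhere along that face: the middle of its pocket's floor is on the line through this point along y, up to 55 mm to either side. Where is not measured: find it by eye or by feel
- mouth_line (a point): 38 mm in front of park_line, same axes: the flared mouth (40 mm wide) of the holder's side notch lies on the line through this point along y. The notch, 17 mm wide, open at top and bottom, runs along +x through the pocket to a blind end 9.5 mm behind the pocket's middle. The block is 48 mm wide (y), symmetrical, its plain sides reaching from 26 mm in front of the pocket's middle to the headstock
- plunger (a joint): brass spring plunger, 8 mm diameter, in the blind end of the notch, 6.5 mm below the pocket's floor, pushed in along +x: 0 = out (tip 2 mm behind the pocket's middle), 0.0075 m = fully in; 0.6 N at first, 2.1 N fully in. The pocket (28 mm wide, 6 mm deep, in the block's top) takes the key's collar with 1 mm play; block top 6 mm above, underside 14 mm below its floor. A key that is home holds it in by 4 to 7 mm
- lathe: bench lathe, green and steel, fixed, 660 mm long (y), 200 mm deep (x). Origin at bench level below the middle of the bed. Headstock: box 170 x 120 mm, top 180 mm above the bench, y 130 to 300 mm; chuck y 70 to 120 mm, socket at y 95; carriage and tool post (up to 176 mm high) y -145 to -25 mm; tailstock (up to 163 mm) at the -y end. Its front faces the robot
- oil_bottle: oil bottle, white, 52 mm diameter, 130 mm tall, standing on the bench in front of the lathe, between its chuck and tailstock; origin in its base. Bystander
- spool: turned aluminium reel spool lying flat on the bench in front of the lathe, 72 mm diameter, 26 mm high; origin in its underside. Bystander
- brush: swarf brush, 170 mm long, lying on the bench in front of the lathe's headstock, along it. Bystander

How it is judged (in metres and radians):
On the way:
1. the key is drawn clear of the socket (its end more than 40 mm from the socket's mouth) (distance between key_end and socket above 0.04 m), for 0.1 s.
At the end, for the whole second after the job is handed in: the key hangs at rest in the holder: its collar in the pocket (key_end 49 to 54.5 mm below park_line's level and within 3.5 mm of it in x, within 70 mm along the headstock), upright within 0.09 rad, the plunger pushed in by more than 3 mm (x of key_end in the frame of park_line between -0.0035 and 0.0035 m and y of key_end in the frame of park_line between -0.07 and 0.07 m and z of key_end in the frame of park_line between -0.0545 and -0.049 m and angle between key_end's own z axis and vertical below 0.09 rad and value of joint plunger above 0.003 m); the robot touches nothing.
It fails at once if the key is dropped on the tray or bench (its end lower than 40 mm) (height (world z) of key_end below 0.04 m).
It fails at once if the oil bottle is pushed away by more than 25 mm (distance of oil_bottle from where it was at the start of the episode above 0.025 m).
It fails at once if the spool is pushed away by more than 25 mm (distance of spool from where it was at the start of the episode above 0.025 m).
It fails at once if the brush is pushed away by more than 25 mm (distance of brush from where it was at the start of the episode above 0.025 m).
It also fails if it takes over 51 s, if anything falls off the work surface, if the arm or the gripper's body presses on something with over 40 N, if the wrist force passes 120 N, or if a joint passes its speed limit or range.

## Working session

There is one attempt and no reset: what is moved stays moved. The work goes in short steps, Python scripts to look and compute and a shell command to move; the robot and the scene stay as the last step left them, time stands still between calls to the robot, and variables do not carry over. Pictures are saved under pics/ and viewed, at most 10 in all, crops included, and the job is handed in when it is done.

```bash
mkdir -p pics
python3 - <<'E'
from plant import r
import cv2
for n in("scene","top"):
    cv2.imwrite(f"pics/{n}0.png",r.capture(n)[:,:,::-1]); print(n,r.camera_params(n))
print(r.get_state())
E
```

```text
scene {'fx': 483.2102634831063, 'fy': 483.2102634831063, 'cx': 319.1461933300772, 'cy': 197.2470704291102, 'dist_coeffs': array([-0.05351281,  0.        ,  0.        ,  0.        ,  0.        ]), 'R': array([[ 0.69746087,  0.71662123,  0.00153205],
       [ 0.57509473, -0.55844027, -0.5978382 ],
       [-0.42756799,  0.41784983, -0.80161533]]), 't': array([-0.33452788, -0.21362907,  1.53212845])}
top {'fx': 397.568638863491, 'fy': 397.568638863491, 'cx': 316.2848925503456, 'cy': 200.38140859504978, 'dist_coeffs': array([-0.09923688,  0.        ,  0.        ,  0.        ,  0.        ]), 'R': array([[ 4.13928516e-03, -9.99991034e-01,  8.92887608e-04],
       [-9.93864133e-01, -4.21261351e-03, -1.10527550e-01],
       [ 1.10530321e-01, -4.29903918e-04, -9.93872660e-01]]), 't': array([-0.01661978,  0.51855377,  0.95776114])}
{'time_s': 0.1, 'joints': array([ 9.13353192e+01,  2.05891316e+01,  6.38980474e-01, -1.72712614e-02,
       -7.01361806e+01, -1.65083653e+01]), 'qd': array([-0.09161597, -0.14765424,  0.12203721,  0.11125047,  0.01076497,
        0.11261384]), 'joint_torque': array([-1.63736178e-03, -5.84157372e+01,  2.93749630e+01,  7.01540932e+00,
        1.01571527e-02, -5.54971484e-05]), 'tcp_pos': array([0.17661335, 0.65131201, 0.40379699]), 'eef_rot': array([ 1.79912613e+02, -8.96626756e-03, -1.51789200e+01]), 'contact_force': array([-0.64352772,  0.17363148,  0.16679565]), 'moment': array([-0.00853874, -0.02853063,  0.02771322]), 'gripper_force': 0.0, 'gripper_width': 0.08736228403926045}
```

View pics/scene0.png

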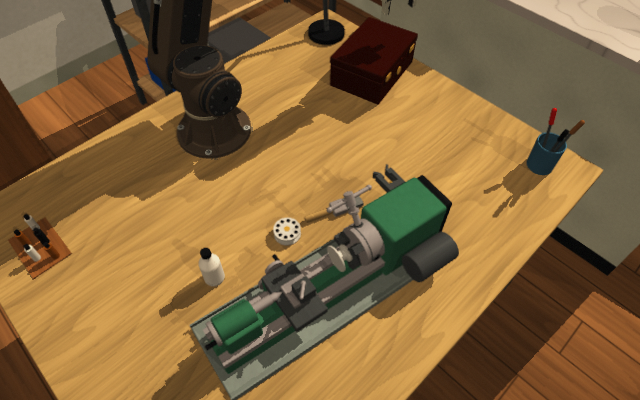

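View pics/top0.png

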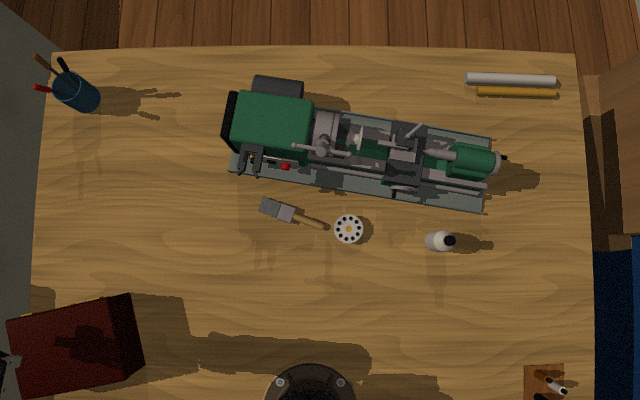

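Scene: chuck key at about (352,207), chuck at (365,240), holder arms near (390,178). Top: key head near (325,147), holder near (250,160), red button at (285,166). I'll enlarge both.

Run:
```python
import cv2
a=cv2.imread("pics/scene0.png")[150:270,300:460]; b=cv2.imread("pics/top0.png")[80:200,215:375]
f=lambda i:cv2.resize(i,(800,600),interpolation=cv2.INTER_CUBIC)
cv2.imwrite("pics/sc.png",f(a));cv2.imwrite("pics/tc.png",f(b))
```

```text
(no output)
```

View pics/sc.png

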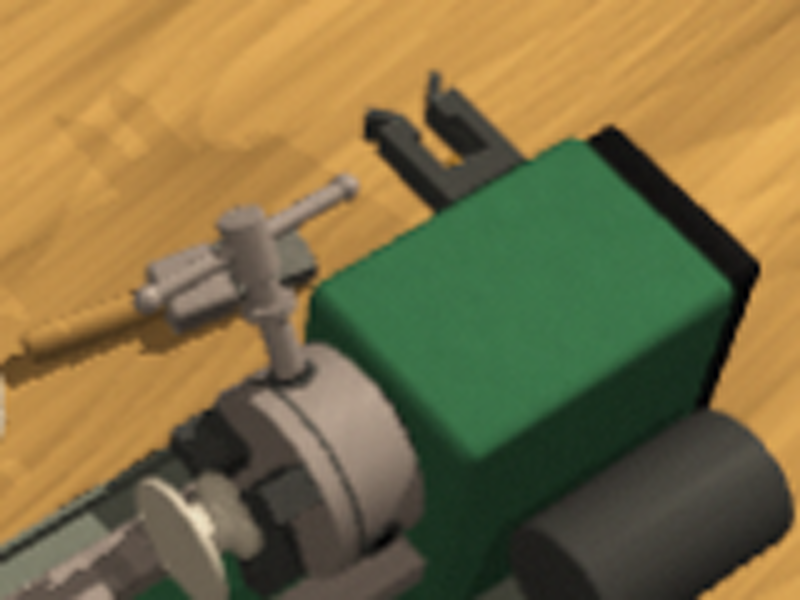

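View pics/tc.png

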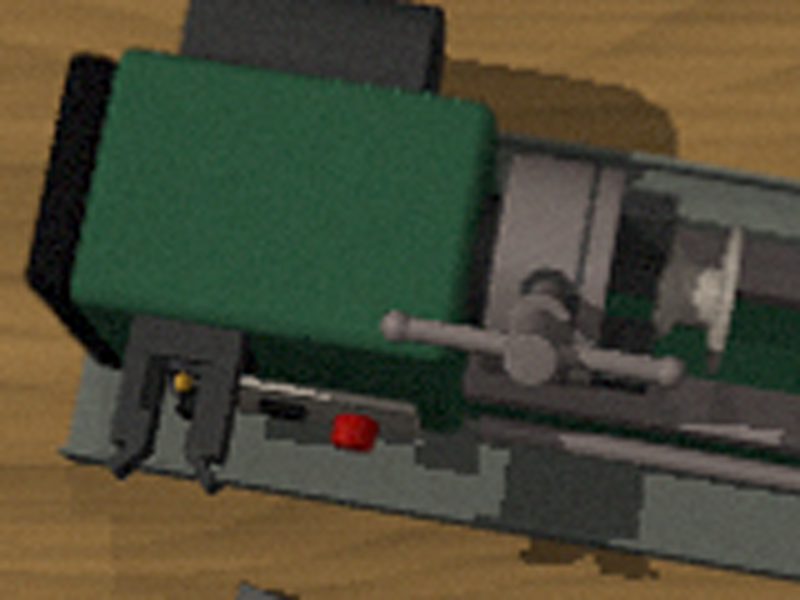

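Scene crop: bar ends (347,187) and (147,298), head top (241,215), shank foot (289,370), headstock top corners, open notch facing the robot at about (430,140). Top crop: bar ends (395,325) and (672,370), head top (531,358), holder block between columns 115 and 240, plunger at (183,381).

```bash
cat > h.py <<'E'
from plant import r
import cv2,numpy as np
from scipy.spatial.transform import Rotation as Ro
OFF={"scene":(300,150),"top":(215,80)}
def px(n,c): return (np.array(c,float)+.5)/5-.5+OFF[n]
def ray(n,p):
    c=r.camera_params(n);K=np.array([[c["fx"],0,c["cx"]],[0,c["fy"],c["cy"]],[0,0,1]])
    u=cv2.undistortPoints(np.array([[p]],float),K,c["dist_coeffs"])[0,0]
    return -c["R"].T@c["t"], c["R"].T@np.array([*u,1])
def plane(n,c,z):
    o,d=ray(n,px(n,c)); return o+d*(z-o[2])/d[2]
def tri(s,t):
    o1,d1=ray("scene",px("scene",s));o2,d2=ray("top",px("top",t))
    k=np.linalg.lstsq(np.c_[d1,-d2],o2-o1,rcond=None)[0]
    a,b=o1+d1*k[0],o2+d2*k[1]; return (a+b)/2,np.linalg.norm(a-b)
def proj(n,X):
    c=r.camera_params(n);K=np.array([[c["fx"],0,c["cx"]],[0,c["fy"],c["cy"]],[0,0,1]])
    return cv2.projectPoints(np.array(X,float).reshape(-1,1,3),cv2.Rodrigues(c["R"])[0],c["t"],K,c["dist_coeffs"])[0][:,0]
E
python3 - <<'E'
from h import *
np.set_printoptions(precision=4,suppress=True)
P={"barL":((347,187),(395,325)),"barR":((147,298),(672,370)),"headtop":((241,215),(531,358)),
"cFrChuck":((318,295),(450,355)),"cFrFar":((580,140),(75,300)),"cBkFar":((735,290),(120,55)),"cBkChuck":((475,455),(490,105)),
"prongL":((434,75),(122,472)),"prongR":((372,118),(210,488))}
V={k:tri(*v) for k,v in P.items()}
for k,v in V.items(): print(k,v[0],round(v[1],4))
for k in P:
    if k[0]=='c': print(k,plane("scene",P[k][0],.18),plane("top",P[k][1],.18))
d=V["barL"][0]-V["barR"][0];print("bar len",np.linalg.norm(d),"yaw",np.degrees(np.arctan2(-d[0],d[1])),"mid",(V["barL"][0]+V["barR"][0])/2)
for c in [(138,320),(240,330),(115,440),(224,450)]: print("holder top z.176",plane("top",c,.176))
print("tips z.176",plane("top",(122,472),.176),plane("top",(210,488),.176),"scene",plane("scene",(434,75),.176),plane("scene",(372,118),.176))
print("plunger",plane("top",(183,381),.1635))
print("foot",tri((289,370),(551,285)))
E
```

```text
barL [0.6076 0.0319 0.2361] 0.0014
barR [ 0.5892 -0.0782  0.2387] 0.0015
headtop [ 0.5914 -0.0221  0.2492] 0.0019
cFrChuck [0.6115 0.0129 0.1735] 0.0045
cFrFar [0.6369 0.177  0.1704] 0.0055
cBkFar [0.7474 0.1595 0.171 ] 0.0021
cBkChuck [ 0.7222 -0.0038  0.178 ] 0.0043
prongL [0.5604 0.1534 0.1749] 0.0061
prongR [0.5542 0.1158 0.1676] 0.0043
cFrChuck [0.6155 0.0111 0.18  ] [0.6085 0.011  0.18  ]
cFrFar [0.6421 0.1725 0.18  ] [0.6325 0.1725 0.18  ]
cBkFar [0.7505 0.154  0.18  ] [0.7431 0.1568 0.18  ]
cBkChuck [ 0.7239 -0.0031  0.18  ] [ 0.7199 -0.0055  0.18  ]
bar len 0.11158925396063187 yaw -9.493899930130938 mid [ 0.5984 -0.0232  0.2374]
holder top z.176 [0.6247 0.1457 0.176 ]
holder top z.176 [0.6202 0.1015 0.176 ]
holder top z.176 [0.572  0.1541 0.176 ]
holder top z.176 [0.5678 0.1072 0.176 ]
tips z.176 [0.5582 0.1507 0.176 ] [0.5513 0.1128 0.176 ] scene [0.5624 0.1555 0.176 ] [0.5594 0.112  0.176 ]
plunger [0.6006 0.1276 0.1635]
foot (array([ 0.6375, -0.0322,  0.1859]), np.float64(0.000768347511813063))
```

```bash
cat >> h.py <<'E'
psi=np.radians(8.9)
LX=np.array([np.cos(psi),-np.sin(psi),0]);LY=np.array([np.sin(psi),np.cos(psi),0]);LZ=np.array([0,0,1.])
PARK=np.array([.5906,.0976,.17]); SP=np.array([.6609,-.0349,.135])
def L(x,y,z): return PARK+x*LX+y*LY+(z)*LZ   # rel park_line
def axis(deg): a=np.radians(deg); return -np.sin(a)*LX+np.cos(a)*LZ
def tool(k): # tool z=-k, tool x=-LY
    z=-k; x=-LY; return np.c_[x,np.cross(z,x),z]
def togo(pos,R):
    s=r.get_state(); R0=Ro.from_euler("xyz",s["eef_rot"],degrees=True)
    return np.round(R0.inv().apply(pos-s["tcp_pos"]),4),np.round((R0.inv()*Ro.from_matrix(R)).as_rotvec(degrees=True),2)
E
python3 - <<'E'
from h import *
np.set_printoptions(precision=4,suppress=True)
def cr(n,X): return np.round((proj(n,X)-OFF[n]+.5)*5-.5,0)
for th,ph in [(31.9,31.9),(29,34),(28,35.5)]:
    M=SP+.051*axis(th); k=axis(ph)
    X=[M,M+k*.038,M+k*.068,M+k*.082]
    print(th,ph,"head",X[2]);print("foot,coltop,head,top scene",cr("scene",X).tolist());print(" top",cr("top",X).tolist())
k=axis(33.5);H=np.array([.5984,-.0232,.2374])
print(togo(H+k*(.159+.09),tool(k)))
E
```

```text
31.9 31.9 head [ 0.5988 -0.0252  0.236 ]
foot,coltop,head,top scene [[286.0, 373.0], [263.0, 303.0], [245.0, 246.0], [236.0, 220.0]]
 top [[548.0, 298.0], [542.0, 324.0], [537.0, 346.0], [534.0, 357.0]]
29 34 head [ 0.5989 -0.0252  0.236 ]
foot,coltop,head,top scene [[289.0, 375.0], [265.0, 304.0], [245.0, 247.0], [235.0, 220.0]]
 top [[549.0, 292.0], [542.0, 321.0], [537.0, 346.0], [534.0, 358.0]]
28 35.5 head [ 0.5982 -0.0251  0.2354]
foot,coltop,head,top scene [[290.0, 375.0], [264.0, 304.0], [244.0, 247.0], [234.0, 219.0]]
 top [[549.0, 290.0], [542.0, 321.0], [536.0, 348.0], [534.0, 361.0]]
(array([ 0.4471,  0.5556, -0.0403]), array([27.32, 24.35, 81.17]))
```

```bash
python3 -m pendant '[[[0.447,0.556,-0.04,27.3,24.3,81.2,1],[0.447,0.556,-0.04,27.3,24.3,81.2,1],[0.447,0.556,-0.04,27.3,24.3,81.2,1],[0.447,0.556,-0.04,27.3,24.3,81.2,1],[0.447,0.556,-0.04,27.3,24.3,81.2,1]]]' 40
python3 -c "
from h import *
k=axis(34);H=np.array([.5986,-.024,.2370]);print(togo(H+k*.249,tool(k)))"
```

```text
time_s: 0.6
tcp_pos: [0.2771, 0.4207, 0.4184]
eef_rot: [-163.8, -6.4, -55.9]
contact_force: [2.2, -0.0, 0.8]
gripper_width: 0.0878
gripper_force: 0.0
(array([0.4535, 0.0889, 0.0006]), array([14.51, 12.8 , 41.61]))
```

```bash
python3 -m pendant '[[[0.4535,0.089,0,14.5,12.8,41.6,1],[0.4535,0.089,0,14.5,12.8,41.6,1],[0.4535,0.089,0,14.5,12.8,41.6,1],[0.4535,0.089,0,14.5,12.8,41.6,1],[0.4535,0.089,0,14.5,12.8,41.6,1]]]'
python3 -c "
from h import *
k=axis(34);H=np.array([.5986,-.024,.2370]);print(togo(H+k*.249,tool(k)))"
```

```text
time_s: 1.1
tcp_pos: [0.3771, 0.1923, 0.4328]
eef_rot: [-146.9, -0.7, -96.2]
contact_force: [1.6, -0.6, 0.1]
gripper_width: 0.0879
gripper_force: 0.0
(array([ 0.1846, -0.092 ,  0.0502]), array([0.89, 0.87, 2.66]))
```

```bash
python3 -m pendant '[[[0.1845,-0.092,0.05,0.9,0.9,2.7,1],[0.1845,-0.092,0.05,0.9,0.9,2.7,1],[0.1845,-0.092,0.05,0.9,0.9,2.7,1],[0.1845,-0.092,0.05,0.9,0.9,2.7,1],[0.1845,-0.092,0.05,0.9,0.9,2.7,1]]]'
python3 -m pendant '[[[0,0,0,0,0,0,1],[0,0,0,0,0,0,1]]]'
python3 - <<'E'
from h import *
k=axis(34);H=np.array([.5986,-.024,.2370]);print(togo(H+k*.249,tool(k)))
a=r.capture("scene")[100:270,270:496,::-1];b=r.capture("top")[80:250,200:426,::-1]
cv2.imwrite("pics/p2.png",np.hstack([cv2.resize(x,(400,300),interpolation=cv2.INTER_CUBIC) for x in(a,b)]))
E
```

```text
time_s: 1.6
tcp_pos: [0.4623, -0.0042, 0.4436]
eef_rot: [-146.1, -0.1, -99.0]
contact_force: [-0.1, 0.9, -0.5]
gripper_width: 0.0875
gripper_force: 0.0
time_s: 1.8
tcp_pos: [0.4618, -0.0002, 0.4433]
eef_rot: [-146.1, -0.2, -98.8]
contact_force: [-0.4, -0.2, -0.4]
gripper_width: 0.0873
gripper_force: 0.0
(array([ 0.0023,  0.0003, -0.0003]), array([ 0.13, -0.07,  0.18]))
```

View pics/p2.png

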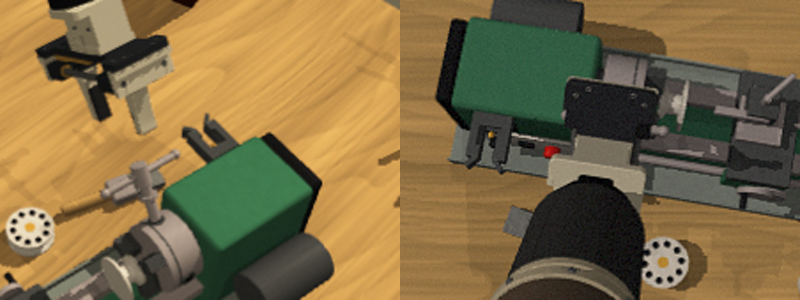

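Left: open fingers at (125,115) line up along the key's axis above head (142,170). Right: the gripper covers the key from above. Advancing.

```bash
python3 -m pendant '[[[0.002,0,0.025,0,0,0,1],[0.002,0,0.05,0,0,0,1],[0.002,0,0.07,0,0,0,1],[0.002,0,0.086,0,0,0,1],[0.002,0,0.086,0,0,0,1]]]'
python3 -m pendant '[[[0,0,0,0,0,0,0],[0,0,0,0,0,0,-0.2],[0,0,0,0,0,0,-0.4],[0,0,0,0,0,0,-0.4],[0,0,0,0,0,0,-0.4]]]' 15
python3 - <<'E'
from h import *
a=r.capture("scene")[140:265,290:460,::-1]
cv2.imwrite("pics/p3.png",cv2.resize(a,(680,500),interpolation=cv2.INTER_CUBIC))
E
```

```text
time_s: 2.4
tcp_pos: [0.5089, -0.0087, 0.3698]
eef_rot: [-146.3, -0.3, -98.6]
contact_force: [-1.2, -1.4, -0.6]
gripper_width: 0.0876
gripper_force: 0.0
time_s: 2.9
tcp_pos: [0.5089, -0.0089, 0.3728]
eef_rot: [-146.1, -0.1, -98.7]
contact_force: [-0.4, 0.1, 0.2]
gripper_width: 0.0532
gripper_force: 0.0
```

View pics/p3.png

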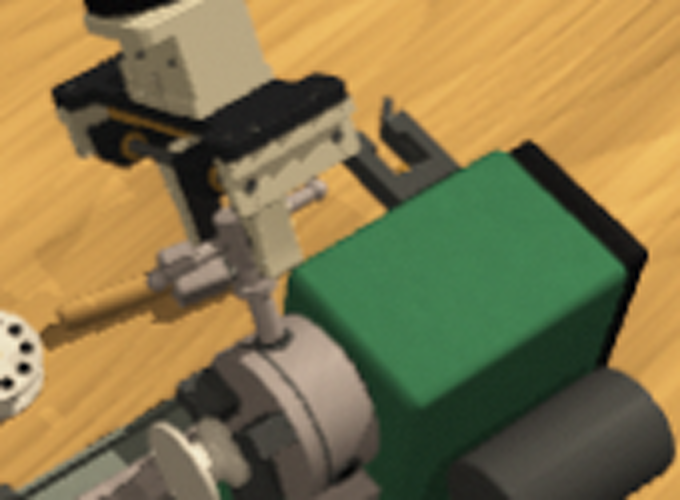

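The far finger's tip at (278,268) is where it should be beside the head at (238,225), and the near finger is behind it. Closing gently.

```bash
python3 -m pendant '[[[0,0,0,0,0,0,-0.5],[0,0,0,0,0,0,-0.6],[0,0,0,0,0,0,-0.7],[0,0,0,0,0,0,-0.8],[0,0,0,0,0,0,-1]]]' 8
python3 -m pendant '[[[0,0,0,0,0,0,-1],[0,0,0,0,0,0,-1],[0,0,0,0,0,0,-1],[0,0,0,0,0,0,-1],[0,0,0,0,0,0,-1]]]' 30
python3 -c "
from h import *
s=r.get_state();print(s['contact_force'],s['moment'],s['gripper_width'])"
```

```text
time_s: 3.45
tcp_pos: [0.5088, -0.0094, 0.372]
eef_rot: [-146.1, -0.2, -98.7]
contact_force: [-3.0, 1.0, 1.4]
gripper_width: 0.0213
gripper_force: 8.0
time_s: 3.95
tcp_pos: [0.5089, -0.0094, 0.372]
eef_rot: [-146.1, -0.2, -98.7]
contact_force: [-5.0, 0.7, 0.3]
gripper_width: 0.0213
gripper_force: 30.0
[-5.01177321  0.65602247  0.31241639] [0.58132621 3.13353868 0.03823852] 0.021313422834534516
```

```bash
python3 -m pendant '[[[0,-0.0022,0,-1,0,0,-1],[0,-0.0045,0,-2,0,0,-1],[0,-0.0045,0,-2,0,0,-1]]]' 30
python3 -c "
from h import *
s=r.get_state();print(s['contact_force'],s['moment'],s['gripper_width'])"
```

```text
time_s: 4.25
tcp_pos: [0.5141, -0.0093, 0.376]
eef_rot: [-148.0, -0.1, -98.7]
contact_force: [2.8, -2.5, 0.8]
gripper_width: 0.0216
gripper_force: 30.0
[ 2.824697   -2.51769612  0.84058204] [-0.77891652  0.48845715 -0.60505281] 0.021617349886172723
```

```bash
python3 -m pendant '[[[0,0,-0.002,0,0,0,-1],[0,0,-0.004,0,0,0,-1],[0,0,-0.006,0,0,0,-1],[0,0,-0.006,0,0,0,-1]]]' 35
python3 -c "
from h import *
s=r.get_state();print(s['contact_force'],s['moment'],s['gripper_width'])"
```

```text
time_s: 4.65
tcp_pos: [0.5105, -0.009, 0.3809]
eef_rot: [-148.0, -0.1, -98.7]
contact_force: [4.2, -1.6, 0.0]
gripper_width: 0.021
gripper_force: 35.0
[ 4.16071374 -1.63666702  0.0173675 ] [-0.09226286  0.05175926 -0.20366509] 0.02103646222213456
```

```bash
python3 -m pendant '[[[0,-0.0005,-0.003,0,0,0,-1],[0,-0.0005,-0.006,0,0,0,-1],[0,-0.0005,-0.009,0,0,0,-1],[0,-0.0005,-0.012,0,0,0,-1],[0,-0.0005,-0.012,0,0,0,-1]]]' 35
python3 -c "
from h import *
s=r.get_state();print(s['contact_force'],s['moment'],s['gripper_width'])"
```

```text
time_s: 5.15
tcp_pos: [0.5039, -0.0083, 0.3907]
eef_rot: [-148.1, -0.1, -98.7]
contact_force: [0.3, -0.5, 0.1]
gripper_width: 0.021
gripper_force: 35.0
[ 0.29003411 -0.49483323  0.10184678] [0.35521187 1.449304   0.09073528] 0.021001460366748232
```

```bash
python3 -m pendant '[[[0,0,-0.01,0,0,0,-1],[0,0,-0.025,0,0,0,-1],[0,0,-0.045,0,0,0,-1],[0,0,-0.06,0,0,0,-1],[0,0,-0.06,0,0,0,-1]]]' 35
python3 - <<'E'
from h import *
s=r.get_state();print(s['contact_force'],s['moment'],s['gripper_width'])
a=r.capture("scene")[90:265,250:488,::-1];b=r.capture("top")[60:235,200:438,::-1]
cv2.imwrite("pics/p4.png",np.hstack([cv2.resize(x,(400,294),interpolation=cv2.INTER_CUBIC) for x in(a,b)]))
E
```

```text
time_s: 5.65
tcp_pos: [0.472, -0.0033, 0.4425]
eef_rot: [-148.0, -0.1, -98.7]
contact_force: [0.3, 0.7, -3.1]
gripper_width: 0.0217
gripper_force: 35.0
[ 0.31384908  0.65511103 -3.1263967 ] [0.57802178 2.02786821 0.00344038] 0.02174429357797376
```

View pics/p4.png

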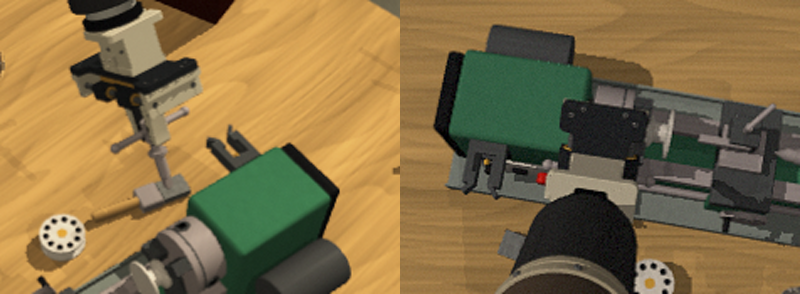

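Left: key hangs from the gripper, clear of the chuck, shank in line with fingers (160,150). Right: holder unobstructed at (483,165). Swing upright, in front of the holder.

```bash
python3 -c "
from h import *
T=L(-.075,.03,0);T[2]=.42;print(T,togo(T,tool(LZ)))"
```

```text
[0.52114432 0.13884207 0.42      ] (array([-0.1482, -0.012 ,  0.0313]), array([-31.88,  -0.08,   0.23]))
```

```bash
python3 -m pendant '[[[-0.03,-0.0024,0.006,-6.4,0,0,-1],[-0.06,-0.005,0.012,-12.8,0,0,-1],[-0.09,-0.007,0.018,-19.2,0,0,-1],[-0.12,-0.01,0.025,-25.6,0,0,-1],[-0.148,-0.012,0.031,-31.9,0,0.2,-1]]]' 35
python3 -m pendant '[[[0,0,0,0,0,0,-1],[0,0,0,0,0,0,-1],[0,0,0,0,0,0,-1]]]' 35
python3 - <<'E'
from h import *
T=L(-.075,.03,0);T[2]=.42;print(togo(T,tool(LZ)));s=r.get_state();print(s['contact_force'],s['moment'])
np.save("s.npy",r.capture("scene"));np.save("t.npy",r.capture("top"))
a=np.load("s.npy")[100:220,330:490,::-1]
cv2.imwrite("pics/p5.png",cv2.resize(a,(800,600),interpolation=cv2.INTER_CUBIC))
E
```

```text
time_s: 6.25
tcp_pos: [0.522, 0.14, 0.4192]
eef_rot: [179.7, -0.2, -98.9]
contact_force: [-0.4, -1.8, -2.3]
gripper_width: 0.021
gripper_force: 35.0
time_s: 6.55
tcp_pos: [0.521, 0.1378, 0.4198]
eef_rot: [180.0, -0.2, -99.0]
contact_force: [0.4, -0.3, -2.7]
gripper_width: 0.0213
gripper_force: 35.0
(array([-0.0011,  0.    , -0.0002]), array([ 0.01, -0.19, -0.06]))
[ 0.43079893 -0.30387069 -2.72609149] [ 0.06708058 -0.05059496 -0.00342601]
```

View pics/p5.png

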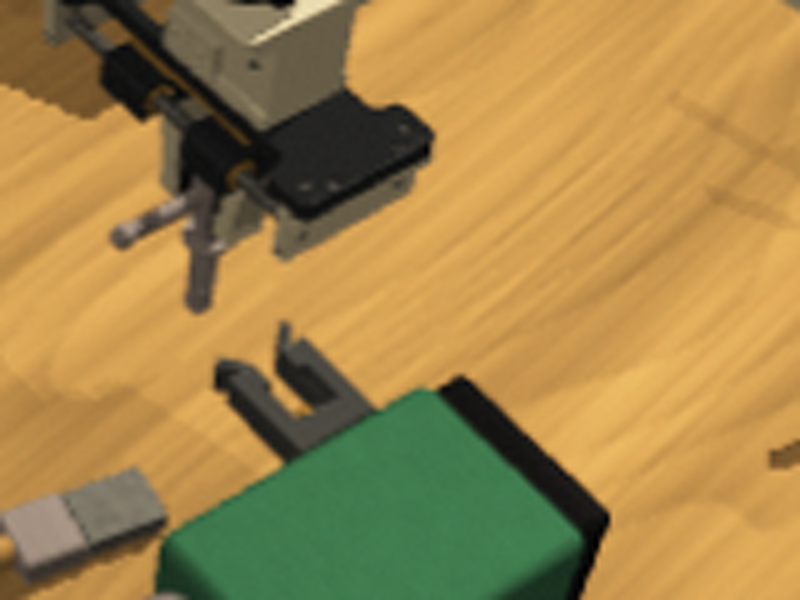

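The key hangs upright from the fingers, its end at crop (199,308). The holder's prongs are at (285,330) and (225,370). Checking against the prediction, and the lateral offset by projecting.

Run:
```python
from h import *
np.set_printoptions(precision=4,suppress=True)
T=r.get_state()["tcp_pos"];R=Ro.from_euler("xyz",r.get_state()["eef_rot"],degrees=True)
cr=lambda X,o:np.round((proj("scene",X)-o+.5)*5-.5,0).tolist()
o=np.array([330,100])
g=T+R.apply([0,0,.159])
print("pred end, collar",cr([g-[0,0,.0934],g-[0,0,.0414]],o))
# holder in scene, predicted: tips & block corners for s=.03
for s in(.027,.03,.033): print(s,cr([L(-.038,s-.02,.006),L(-.038,s+.02,.006),L(-.026,s-.024,.006),L(-.026,s+.024,.006),L(.03,s-.024,.006),L(.03,s+.024,.006),L(.0095,s-.0085,.006),L(.0095,s+.0085,.006)],o))
```

```text
pred end, collar [[197.0, 309.0], [206.0, 240.0]]
0.027 [[212.0, 364.0], [274.0, 329.0], [221.0, 383.0], [295.0, 340.0], [294.0, 456.0], [369.0, 411.0], [291.0, 415.0], [318.0, 399.0]]
0.03 [[217.0, 361.0], [278.0, 326.0], [226.0, 380.0], [300.0, 337.0], [299.0, 453.0], [374.0, 409.0], [296.0, 412.0], [322.0, 396.0]]
0.033 [[221.0, 359.0], [283.0, 323.0], [230.0, 377.0], [304.0, 335.0], [304.0, 451.0], [378.0, 406.0], [301.0, 409.0], [327.0, 394.0]]
```

```bash
python3 -m pendant '[[[0,0,0.019,0,0,0,-1],[0,0,0.0375,0,0,0,-1],[0,0,0.0375,0,0,0,-1],[0,-0.015,0.0375,0,0,0,-1],[0,-0.03,0.0375,0,0,0,-1]]]' 35
python3 -m pendant '[[[0,-0.004,0,0,0,0,-1],[0,-0.008,0,0,0,0,-1],[0,-0.012,0,0,0,0,-1],[0,-0.012,0,0,0,0,-1],[0,-0.012,0,0,0,0,-1]]]' 35
python3 -c "
from h import *
s=r.get_state();print(s['contact_force'],s['moment'],(np.array([LX,LY])@(s['tcp_pos']-PARK)).round(4))
a=r.capture('top')[100:190,200:320,::-1]
cv2.imwrite('pics/p6.png',cv2.resize(a,(800,600),interpolation=cv2.INTER_CUBIC))"
```

```text
time_s: 7.15
tcp_pos: [0.5516, 0.1338, 0.3851]
eef_rot: [-179.9, -0.0, -98.9]
contact_force: [-0.1, 0.4, -3.1]
gripper_width: 0.0212
gripper_force: 35.0
time_s: 7.65
tcp_pos: [0.5625, 0.1321, 0.3833]
eef_rot: [180.0, -0.1, -98.9]
contact_force: [-0.6, -0.2, -2.0]
gripper_width: 0.0215
gripper_force: 35.0
[-0.58845033 -0.18089134 -1.97763642] [ 0.11396896 -0.04379045 -0.01447928] [-0.0331  0.0297]
```

```bash
for i in 1; do python3 -m pendant '[[[0,-0.003,0,0,0,0,-1],[0,-0.006,0,0,0,0,-1],[0,-0.009,0,0,0,0,-1],[0,-0.009,0,0,0,0,-1]]]' 35; done
python3 -c "
from h import *
s=r.get_state();print([LX@s['contact_force'],LY@s['contact_force']],s['moment'],(np.array([LX,LY])@(s['tcp_pos']-PARK)).round(4))"
```

```text
time_s: 8.1
tcp_pos: [0.5714, 0.1317, 0.383]
eef_rot: [180.0, 0.0, -98.9]
contact_force: [-1.7, 4.6, -4.4]
gripper_width: 0.021
gripper_force: 35.0
[np.float64(-2.4052809900048375), np.float64(4.243542822776116)] [ 2.06110618  0.49593008 -0.03325079] [-0.0242  0.0307]
```

```bash
python3 -m pendant '[[[-0.001,0,0,0,0,0,-1],[-0.002,0,0,0,0,0,-1],[-0.002,-0.002,0,0,0,0,-1],[-0.002,-0.005,0,0,0,0,-1],[-0.002,-0.005,0,0,0,0,-1]]]' 35
python3 -c "
from h import *
s=r.get_state();print([LX@s['contact_force'],LY@s['contact_force']],s['moment'],(np.array([LX,LY])@(s['tcp_pos']-PARK)).round(4))"
```

```text
time_s: 8.6
tcp_pos: [0.5772, 0.1318, 0.3834]
eef_rot: [-180.0, -0.1, -98.9]
contact_force: [0.6, 0.3, -2.9]
gripper_width: 0.0212
gripper_force: 35.0
[np.float64(0.5759312436508615), np.float64(0.3471080519047078)] [ 0.37281258 -0.23536988  0.05306787] [-0.0185  0.0317]
```

Free again. Continuing inward.

```bash
python3 -m pendant '[[[0,-0.003,0,0,0,0,-1],[0,-0.006,0,0,0,0,-1],[0,-0.009,0,0,0,0,-1],[0,-0.009,0,0,0,0,-1]]]' 35
python3 -c "
from h import *
s=r.get_state();print([LX@s['contact_force'],LY@s['contact_force']],s['moment'],(np.array([LX,LY])@(s['tcp_pos']-PARK)).round(4))"
```

```text
time_s: 9.0
tcp_pos: [0.586, 0.1304, 0.3832]
eef_rot: [180.0, -0.1, -98.9]
contact_force: [0.1, 0.5, -2.3]
gripper_width: 0.0214
gripper_force: 35.0
[np.float64(-0.012548506667479805), np.float64(0.4827595247588175)] [ 0.22148007 -0.19637714 -0.05321522] [-0.0096  0.0317]
```

```bash
python3 -m pendant '[[[0,-0.002,0,0,0,0,-1],[0,-0.004,0,0,0,0,-1],[0,-0.006,0,0,0,0,-1],[0,-0.006,0,0,0,0,-1],[0,-0.006,0,0,0,0,-1]]]' 35
python3 -c "
from h import *
s=r.get_state();print([LX@s['contact_force'],LY@s['contact_force']],s['moment'],(np.array([LX,LY])@(s['tcp_pos']-PARK)).round(4))"
python3 -m pendant '[[[0,-0.001,0,0,0,0,-1],[0,-0.002,0,0,0,0,-1],[0,-0.003,0,0,0,0,-1],[0,-0.003,0,0,0,0,-1],[0,-0.003,0,0,0,0,-1]]]' 35
python3 -c "
from h import *
s=r.get_state();print([LX@s['contact_force'],LY@s['contact_force']],s['moment'],(np.array([LX,LY])@(s['tcp_pos']-PARK)).round(4))"
```

```text
time_s: 9.5
tcp_pos: [0.5915, 0.1296, 0.3832]
eef_rot: [180.0, -0.1, -98.9]
contact_force: [-1.6, 1.4, -2.5]
gripper_width: 0.0211
gripper_force: 35.0
[np.float64(-1.8080461196264754), np.float64(1.1472498662064547)] [ 0.14785581  0.26622453 -0.0116013 ] [-0.0041  0.0317]
time_s: 10.0
tcp_pos: [0.5945, 0.1291, 0.3833]
eef_rot: [180.0, -0.1, -98.9]
contact_force: [-1.2, -0.2, -2.1]
gripper_width: 0.0212
gripper_force: 35.0
[np.float64(-1.1348185086996194), np.float64(-0.3942118445317596)] [0.205402   0.54559252 0.02471981] [-0.0011  0.0317]
```

```bash
for i in 1 2 3; do case $i in
1) python3 -m pendant '[[[0,-0.0015,0,0,0,0,-1],[0,-0.0015,0,0,0,0,-1],[0,-0.0015,0,0,0,0,-1]]]' >/dev/null;;
2) python3 -m pendant '[[[0,-0.0015,0,0,0,0,-1],[0,-0.0015,0,0,0,0,-1],[0,-0.0015,0,0,0,0,-1]]]' >/dev/null;;
3) python3 -m pendant '[[[0,-0.001,0,0,0,0,-1],[0,-0.001,0,0,0,0,-1],[0,-0.001,0,0,0,0,-1]]]' >/dev/null;; esac
python3 -c "
from h import *
s=r.get_state();print([LX@s['contact_force'],LY@s['contact_force']],s['moment'],(np.array([LX,LY])@(s['tcp_pos']-PARK)).round(4))"; done
```

```text
[np.float64(-1.8023226044848863), np.float64(-0.3142642823963373)] [ 0.1650679   0.70780454 -0.02794507] [0.0005 0.0317]
[np.float64(-2.8225155321429005), np.float64(-0.3640745878890072)] [ 0.32024169  1.44943022 -0.03501002] [0.0018 0.0317]
[np.float64(-6.796549337164877), np.float64(0.8122455488397308)] [0.66831339 2.74035414 0.02791184] [0.0023 0.0317]
```

```bash
python3 -m pendant '[[[0,0.0015,0,0,0,0,-1],[0,0.0028,0,0,0,0,-1],[0,0.0028,0,0,0,0,-1],[0,0.0028,0.003,0,0,0,-1],[0,0.0028,0.003,0,0,0,-1]]]' >/dev/null
for i in 1 2; do
[ $i = 2 ] && python3 -m pendant '[[[0,0,0.002,0,0,0,-1],[0,0,0.004,0,0,0,-1],[0,0,0.004,0,0,0,-1]]]' >/dev/null
python3 -c "
from h import *
s=r.get_state();print([LX@s['contact_force'],LY@s['contact_force'],s['contact_force'][2]],s['moment'],(np.array([LX,LY,LZ])@(s['tcp_pos']-PARK)).round(4))"; done
```

```text
[np.float64(-1.787833620716945), np.float64(0.6654560968905663), np.float64(-3.8588489788795086)] [ 0.38199374  0.59150388 -0.08081347] [1.000e-04 3.180e-02 2.097e-01]
[np.float64(-2.4760225675856335), np.float64(1.0732085099588504), np.float64(-3.649789304677912)] [ 0.32802887  0.63649996 -0.00898777] [1.000e-04 3.170e-02 2.058e-01]
```

```bash
for i in 1 2 3; do
case $i in 1) python3 -m pendant '[[[0,0,0.001,0,0,0,-1],[0,0,0.002,0,0,0,-1],[0,0,0.002,0,0,0,-1]]]' >/dev/null;;
2) python3 -m pendant '[[[0,0,0.001,0,0,0,-1],[0,0,0.0015,0,0,0,-1],[0,0,0.0015,0,0,0,-1]]]' >/dev/null;;
3) python3 -m pendant '[[[0,0,0.001,0,0,0,-1],[0,0,0.0015,0,0,0,-1],[0,0,0.0015,0,0,0,-1]]]' >/dev/null;; esac
python3 -c "
from h import *
s=r.get_state();print([LX@s['contact_force'],LY@s['contact_force'],s['contact_force'][2]],s['moment'],(np.array([LX,LY,LZ])@(s['tcp_pos']-PARK)).round(4))"; done
```

```text
[np.float64(-1.0550627370019885), np.float64(0.20374308359760945), np.float64(-2.802774834668173)] [ 0.19213557  0.64977754 -0.02619591] [1.000e-04 3.170e-02 2.041e-01]
[np.float64(-1.3905747127131087), np.float64(-0.609753411422863), np.float64(-2.56786995110744)] [ 0.18823583  0.65464135 -0.02289427] [1.000e-04 3.180e-02 2.027e-01]
[np.float64(-0.2925693554545493), np.float64(-0.001008991854959727), np.float64(-2.153990815164335)] [ 0.13091455  0.6531482  -0.04854662] [1.000e-04 3.170e-02 2.012e-01]
```

```bash
for i in 1 2 3; do
case $i in 1) python3 -m pendant '[[[0,0,0.001,0,0,0,-1],[0,0,0.001,0,0,0,-1],[0,0,0.001,0,0,0,-1]]]' >/dev/null;;
2) python3 -m pendant '[[[0,0,0.001,0,0,0,-1],[0,0,0.001,0,0,0,-1],[0,0,0.001,0,0,0,-1]]]' >/dev/null;;
3) python3 -m pendant '[[[0,0,0.001,0,0,0,-1],[0,0,0.001,0,0,0,-1],[0,0,0.001,0,0,0,-1]]]' >/dev/null;; esac
python3 -c "
from h import *
s=r.get_state();print([LX@s['contact_force'],LY@s['contact_force'],s['contact_force'][2]],s['moment'],(np.array([LX,LY,LZ])@(s['tcp_pos']-PARK)).round(4))"; done
```

```text
[np.float64(-1.4799251426441025), np.float64(0.27213809508755904), np.float64(-2.124288577786858)] [0.237434   0.62926032 0.01143954] [1.000e-04 3.180e-02 2.001e-01]
[np.float64(-2.3201122129405842), np.float64(1.0316476463230757), np.float64(-1.4943028554577649)] [0.22815138 0.63988511 0.00740827] [1.000e-04 3.170e-02 1.992e-01]
[np.float64(-2.253866083418929), np.float64(-1.138172085666635), np.float64(0.9977016469597514)] [ 0.11259929  1.02113006 -0.01250573] [0.0002 0.0317 0.1986]
```

```bash
python3 -m pendant '[[[0,0,0,0,0,0,-1],[0,0,0,0,0,0,-1]]]' 4
python3 -m pendant '[[[0,0,0,0,0,0,-0.45],[0,0,0,0,0,0,-0.4],[0,0,0,0,0,0,-0.1],[0,0,0,0,0,0,0.1],[0,0,0,0,0,0,0.1]]]'
python3 -c "
from h import *
s=r.get_state();print(s['contact_force'],s['gripper_width'])
a=r.capture('scene')[110:230,320:480,::-1];b=r.capture('top')[80:200,200:360,::-1]
cv2.imwrite('pics/p7.png',np.hstack([cv2.resize(x,(400,300),interpolation=cv2.INTER_CUBIC) for x in(a,b)]))"
```

```text
time_s: 13.7
tcp_pos: [0.5958, 0.1289, 0.3686]
eef_rot: [-180.0, -0.1, -98.9]
contact_force: [-3.1, 0.6, 2.3]
gripper_width: 0.0216
gripper_force: 4.0
time_s: 14.2
tcp_pos: [0.5958, 0.129, 0.3683]
eef_rot: [-180.0, -0.1, -98.9]
contact_force: [0.1, -0.4, -0.2]
gripper_width: 0.0444
gripper_force: 0.0
[ 0.13211443 -0.43535742 -0.23214598] 0.044449247378282083
```

View pics/p7.png

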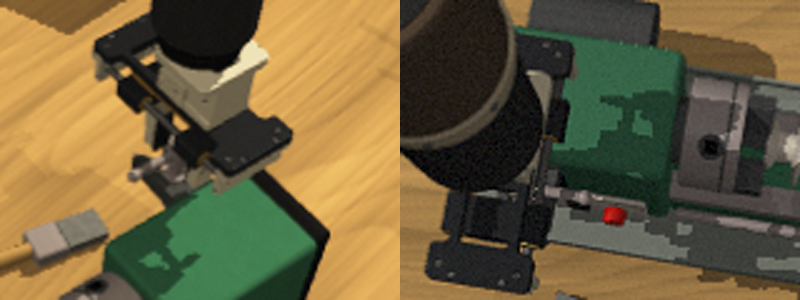

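The fingers are open and free of force; the key stays upright in the holder at (150,175) with its bar visible. Now raise straight up and check.

```bash
python3 -m pendant '[[[0,0,-0.015,0,0,0,0.1],[0,0,-0.04,0,0,0,0.1],[0,0,-0.08,0,0,0,0.1],[0,0.05,-0.1,0,0,0,0.1],[0,0.1,-0.1,0,0,0,0.1]]]'
python3 -m pendant '[[[0,0.05,0,0,0,0,0.1],[0,0.05,0,0,0,0,0.1],[0,0.05,0,0,0,0,0.1]]]'
python3 - <<'E'
from h import *
a=r.capture('scene')[110:230,340:500,::-1];b=r.capture('top')[80:200,200:360,::-1]
cv2.imwrite('pics/p8.png',np.hstack([cv2.resize(x,(400,300),interpolation=cv2.INTER_CUBIC) for x in(a,b)]))
e=L(0,.0317,-.052)
f=lambda n,o,dx:((proj(n,[e+[0,0,.058],e+[0,0,.102],e+.055*LY+[0,0,.088],e-.055*LY+[0,0,.088]])-o)*2.5+[dx,0]).round().tolist()
print(f('scene',np.array([340,110]),0),f('top',np.array([200,80]),400))
E
```

```text
time_s: 14.8
tcp_pos: [0.5008, 0.1443, 0.4704]
eef_rot: [-179.8, 0.0, -99.0]
contact_force: [-1.2, 1.8, 0.4]
gripper_width: 0.0482
gripper_force: 0.0
time_s: 15.1
tcp_pos: [0.4501, 0.1518, 0.4693]
eef_rot: [-179.9, 0.0, -98.8]
contact_force: [0.8, 0.5, -0.3]
gripper_width: 0.0481
gripper_force: 0.0
[[124.0, 169.0], [129.0, 140.0], [170.0, 125.0], [83.0, 175.0]] [[524.0, 192.0], [515.0, 180.0], [453.0, 174.0], [583.0, 194.0]]
```

View pics/p8.png

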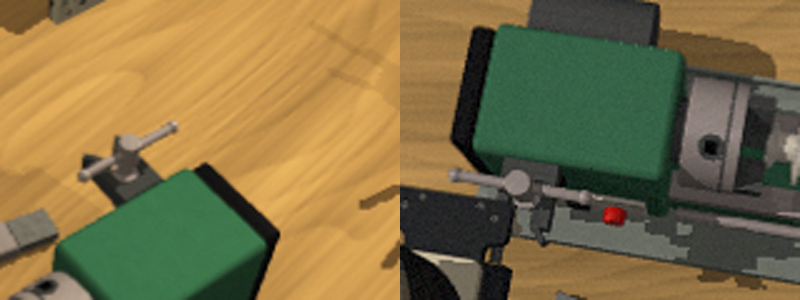

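The key is home: bar ends (175,126) and (83,176) and head top (127,143) match the prediction for a seated key within a pixel or so, and the gripper is clear.

```bash
python3 -c "
from plant import r
print(r.close_job())"
```

```text
the job is handed in; nothing more can be done
None
```

The chuck key is out of the chuck and hanging upright in the magnetic holder, with the gripper released and clear; I handed the job in at about 15 s, but the hand-in returned no verdict.

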